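Start a batch in the nitrogen blow-down evaporator

TASK

Load every open glass sample jar from the brown paper into the blow-down evaporator: lift the latch bar out of its catch, swing the clear guard gate wide open, pull the tray right out and stand the jars upright on it. Push the tray fully home, shut the gate with the latch bar dropped back into its catch, then turn the nitrogen regulator's knob until its pointer lines up with the white set mark, and only then slide the clear lock cover all the way over the knob. Do not knock over or push away the amber bottle or the funnel standing about.

Things in the scene. Friction and masses are not known exactly. Their poses are not given: they have to be found in the camera images.
- evaporator: White and steel bench unit, fixed, 220 mm wide. Origin on the bench under the middle of its front (the gate's plane); x points from the front into the machine, y along the front from hinge side (-y) to latch side (+y), z up. Roof (gas plenum) from x = 45 mm back, top 117 mm high; rear column from x = 160 mm, 150 mm high; clear side shields at y = +-100 mm from x = 10 mm; front posts 116 mm high.
- gate (a joint): Guard gate: clear panel in a steel frame, 206 mm wide, 6 mm thick, 14 to 112 mm above the bench, on a vertical hinge at the evaporator's y = -105 mm. 0 = shut; grows to 1.9 rad as the free edge swings out (towards the evaporator's -x), counter-clockwise from above. Stays where left; light friction.
- gate_hinge (a point): Point on the gate's hinge axis, 100 mm above the bench. Its frame turns with the gate: y runs from the hinge along the gate to its free edge, x is the gate's normal (towards the machine when shut).
- gate_edge (a point): Top of the gate's free edge, 205 mm from the hinge axis, 112 mm above the bench.
- latch (a joint): Gravity latch bar, dark steel, on the gate's outer face. 0 = level, in its catch when the gate is shut; grows to 0.6 rad as it is lifted; drops by its weight when let go. At 0.2 rad and more it clears the catch; down, it holds the gate shut. The catch has a ramp in front: a gate pushed shut with the bar down lifts the bar and latches by itself.
- latch_pivot (a point): The latch bar's pivot, 120 mm from the gate's hinge axis, 9 mm in front of the gate's middle plane, 100 mm above the bench. The bar (8 mm thick, 10 mm high) runs from it 115 mm towards and 25 mm past the gate's free edge.
- latch_tab (a point): Grip point on the bar's upright lift tab: 24 mm wide along the gate, 6 mm thick across it, top 15 mm above this point. 77 mm along the bar from the pivot, 37 mm above it, 25 mm above the gate's top edge; moves on an arc about the pivot in the gate's plane. y runs along the bar away from the pivot, x is the gate's normal (into the machine when shut); pinch across the thickness (x).
- tray (a joint): Aluminium tray sliding in the evaporator; 0 = home, 0.13 m = right out towards the evaporator's -x. The gate must be open for it to come out. Stays where it is left (about 1 N friction).
- tray_floor (a point): Middle of the tray's inner floor, 28 mm above the bench and, with the tray home, 88 mm behind the gate's plane; inside 120 mm along x by 160 mm along y (axes as the evaporator's), rims 12 mm high. There is room for two jars along x and two along y (places at x = +-27 mm, y = +-38 mm).
- tray_pull (a point): Grip point on the tray's pull, an upright steel strip at the middle of the tray's front edge: 24 mm wide along y, 5 mm thick along x, top 19 mm above this point, strip running down to the tray. Pinch it across its width (along y). This point is 94 mm above the bench and, with the tray home, 22 mm behind the gate's plane.
- jar1: Open straight-sided glass sample jar, 40 mm across, 50 mm tall, 70 g. Origin at the middle of its underside, z up through its mouth. None if absent in this run.
- jar2: Like jar1.
- jar3: Like jar1.
- jar4: Like jar1.
- regulator: Nitrogen flow regulator, fixed aluminium block 180 mm long (x from -45 to 135 mm) and 84 mm wide (y), 50 mm high. Origin on the bench under the knob's axis; its x axis points from the knob to where the lock cover is parked.
- knob (a joint): Regulator knob, black, 44 mm across with an upright bar grip; value grows clockwise seen from above, 0 to 3.2 rad; at 0 the pointer points along the regulator's +x. Light friction, stays where it is left.
- knob_grip (a point): On the knob's axis at the height to grip: the bar grip is 40 mm long along this frame's x (the pointer's direction), 13 mm thick across (y), 30 mm high; its top is 10 mm above this point, the knob's round flange 19 mm below it.
- knob_pointer (a point): Tip of the knob's white pointer line, 25 mm from the knob's axis.
- set_mark (a point): The white T-shaped set mark on the dial, at the point 25 mm from the knob's axis where the pointer tip must come to lie. The mark does not move.
- lock (a joint): Clear tunnel-shaped lock cover, 64 mm long, 70 mm wide, its top 99 mm above the bench, sliding on rails over the regulator; 0 = parked clear of the knob, 0.088 m = fully over the knob (moved along the regulator's -x). Stays where it is left (about 1.2 N friction).
- lock_fin (a point): Grip point on the cover's steel fin: 40 mm long along the regulator's x, 10 mm thick along y, rising 30 mm above the cover's top; the fin's top is 11 mm above this point. Pinch it across its thickness.
- reagent: Bystander: amber reagent bottle, 72 mm across, 150 mm tall, upright.
- funnel: Bystander: white funnel standing mouth down, 96 mm across, 115 mm tall.

How it is judged (in metres and radians):
On the way, in this order (a step that is already met when the one before it is completed fails the run):
1. the latch bar is lifted out of its catch and the gate swung wide open (over 1.2 rad) (value of joint gate above 1.2 rad), for 0.1 s.
2. the tray is pulled right out (over 110 mm) (value of joint tray above 0.11 m), for 0.1 s.
3. all the jars stand upright on the pulled-out tray, let go (value of joint tray above 0.09 m and x of jar1 in the frame of tray_floor between -0.055 and 0.055 m and y of jar1 in the frame of tray_floor between -0.075 and 0.075 m and z of jar1 in the frame of tray_floor between -0.008 and 0.008 m and angle between each of jar1, jar2, jar3, jar4's own z axis and vertical below 0.15 rad and x of jar2 in the frame of tray_floor between -0.055 and 0.055 m and y of jar2 in the frame of tray_floor between -0.075 and 0.075 m and z of jar2 in the frame of tray_floor between -0.008 and 0.008 m and x of jar3 in the frame of tray_floor between -0.055 and 0.055 m and y of jar3 in the frame of tray_floor between -0.075 and 0.075 m and z of jar3 in the frame of tray_floor between -0.008 and 0.008 m and x of jar4 in the frame of tray_floor between -0.055 and 0.055 m and y of jar4 in the frame of tray_floor between -0.075 and 0.075 m and z of jar4 in the frame of tray_floor between -0.008 and 0.008 m and contact force between the fingers and jar1 below 0.2 N and contact force between the fingers and jar2 below 0.2 N and contact force between the fingers and jar3 below 0.2 N and contact force between the fingers and jar4 below 0.2 N), for 0.2 s.
4. the tray is pushed fully home with the jars on it (value of joint tray below 0.008 m and x of jar1 in the frame of tray_floor between -0.055 and 0.055 m and y of jar1 in the frame of tray_floor between -0.075 and 0.075 m and z of jar1 in the frame of tray_floor between -0.008 and 0.008 m and angle between each of jar1, jar2, jar3, jar4's own z axis and vertical below 0.15 rad and x of jar2 in the frame of tray_floor between -0.055 and 0.055 m and y of jar2 in the frame of tray_floor between -0.075 and 0.075 m and z of jar2 in the frame of tray_floor between -0.008 and 0.008 m and x of jar3 in the frame of tray_floor between -0.055 and 0.055 m and y of jar3 in the frame of tray_floor between -0.075 and 0.075 m and z of jar3 in the frame of tray_floor between -0.008 and 0.008 m and x of jar4 in the frame of tray_floor between -0.055 and 0.055 m and y of jar4 in the frame of tray_floor between -0.075 and 0.075 m and z of jar4 in the frame of tray_floor between -0.008 and 0.008 m), for 0.2 s.
5. the gate is shut and the latch bar lies in its catch (value of joint gate below 0.03 rad and value of joint latch below 0.06 rad), for 0.2 s.
6. the knob's pointer is on the set mark (within 4 mm at the pointer's tip), the cover still off it (horizontal distance between knob_pointer and set_mark below 0.004 m and value of joint lock below 0.03 m), for 0.2 s.
7. the lock cover is slid fully over the knob (horizontal distance between knob_pointer and set_mark below 0.004 m and value of joint lock above 0.08 m), for 0.2 s.
At the end, for the whole second after the job is handed in: Every jar present stands upright and at rest inside the tray's rims; the tray is home (within 8 mm); the gate is shut (within 0.03 rad) with the latch bar down in its catch (within 0.06 rad of level); the pointer is within 4 mm of the set mark; the lock cover is within 8 mm of its end over the knob (all of step 4 and all of step 5 and all of step 7 and linear speed of each of jar1, jar2, jar3, jar4 below 0.02 m/s); the robot touches nothing.
It fails at once if the reagent bottle is knocked over or pushed more than 5 cm (angle between reagent's own z axis and vertical above 0.6 rad or distance of reagent from where it was at the start of the episode above 0.05 m).
It fails at once if the funnel is knocked over or pushed more than 5 cm (angle between funnel's own z axis and vertical above 0.6 rad or distance of funnel from where it was at the start of the episode above 0.05 m).
Of jar1, jar2, jar3, jar4 only 2 to 4 are there at a start; the rules pass over those that are not, and their reading is None.
At some moment in a run one of jar1, jar2, jar3, jar4 may be knocked a few centimetres aside while the robot is not near it.
Once in a run the grip may slacken for a moment while it holds something.
It also fails if it takes over 210 s, if anything falls off the work surface, if the arm or the gripper's body presses on something with over 40 N, if the wrist force passes 120 N, or if a joint passes its speed limit or range.

ROBOT

A 7-joint arm with a two-finger parallel gripper is mounted at the origin on the work surface. World frame = base frame: x ahead of the robot, y to its left, z up, the work surface at z = 0. Lengths are in mm, angles in degrees, forces in N, time in s.
With the tool pointing down it reaches from about 425 to 950 mm from the base axis. Payload 4.7 kg.
Tool frame: the origin (TCP) lies midway between the tips of the shut fingers; the grasp point (between the pads) lies 19 mm behind it; z points along the fingers, y is the direction in which the jaws open and shut (so a half turn about z gives the same grasp; the last joint's range is limited). The gripper opens to 87 mm and grips with 3 to 60 N. Pads are 19 mm wide; open, the fingers measure 117 mm over their backs; the gripper's body (75 mm by 190 mm) begins 51 mm behind the grasp point.
Start: joints at [62.344, 26.849, -2.785, 87.806, 1.381, 65.374, -4.715], TCP at [295.959, -606.681, 185.173] pointing down, gripper open.
Joint ranges: [-148.3, 148.3], [-19.14, 114.17], [-79.39, 73.82], [5.75, 140.21], [-59.74, 239.74], [12.07, 113.84], [-152.46, 152.46]. Speed limits (degrees/s): [147.25, 147.25, 180, 180, 180, 180, 180].

INTERFACE

Orientations are given as [roll, pitch, yaw] about the fixed x, y, z axes, in that order (R = Rz(yaw) Ry(pitch) Rx(roll)).
In Python, from rig import manip, fingers, cams, job gives the robot as it stands. Calls block until the motion is done:
- manip.goto(position, orientation): joint-space move of the TCP to a pose.
- manip.line_to(position, ori=None, vel=150, f_stop=None): straight line of the TCP; ori=None keeps the orientation; vel is the mean speed in mm/s. With f_stop (N) it stops when the force on the tool has changed by that much, and returns True; else False.
- manip.goto_joints(angles): joint-space move.
- fingers.move_gripper(opening, force=None): opening from 0.0 (shut) to 1.0 (fully open); force is the grip in N (None keeps the last); returns when the fingers have stopped.
- manip.sleep(seconds).
- manip.inverse_kinematics(position, orientation): joint angles nearest the present ones, or None.
- cams.camera(name): name is "scene" or "side" or "wrist"; returns the picture (384x512x3 uint8, red, green, blue); there is no depth.
- cams.camera_info(name): a dict with "fx", "fy", "cx", "cy" (pixels), "extrinsics" (4x4, takes a point from camera to world coordinates). Camera axes: x right, y down, z forward; pixel columns grow to the right and rows downward; lengths in mm; the calibration is good to about 2 mm. A picture is of the moment at which its call begins: read the wrist's pose just before it. camera_info takes no time and is no camera call; for the wrist camera it gives the pose at the moment of the call.
A pose or a line that the arm cannot do raises manip.PlanningError and nothing moves.
- job.close_job(): hands the job in, once; it reports no verdict.
Trained networks look in the newest picture that a camera, given by its name, has taken for a name from the list of things; names that differ only in an ending like _2 or _b are one class to them, and where a whole thing is asked for, a point or a joint stands for the part that bears it (a point fixed in the world has none). Each returns a list of dicts, best first, with "conf" (0 to 1); they miss things now and then, are a little off and sometimes report something else, mostly with a low value. They report only what shows in the picture. A call takes as long as a camera call.
- cams.recognise(target, camera): "rect" ([centre column, centre row, width, height] in pixels, round what is visible of it).
- cams.trace(target, camera): "pixels" (384x512 bool, what is visible of it) and "rect" ([centre column, centre row, width, height] in pixels, round what is visible of it).
Readings, each from a call of its own:
- manip.current_clock(): time.
- manip.current_q(): joint angles.
- manip.current_qd(): joint speeds.
- manip.current_joint_torque(): joint torques, N m.
- manip.current_eef_pos(): TCP position.
- manip.current_orientation(): TCP orientation.
- manip.current_contact_force(): force on the tool from outside, world axes, zero at the start.
- manip.current_moment(): the same for the moment, N m.
- manip.current_opening(): opening from 0.0 (shut) to 1.0 (fully open).
Only numpy, scipy, OpenCV 4.12 (cv2) and the standard library are available. Lean on these libraries where they do the work, as an engineer would, in place of code of your own. Each camera call takes 0.05 s, during which the arm holds its last target. There are 200 camera calls.

## Working session

There is one attempt and no reset: what is moved stays moved. The work goes in short steps, each a Python script; the robot and the scene stay as the last script left them, time stands still between calls to the robot, and variables do not carry over. Pictures are saved under pics/ and viewed, about 12 in all and at most 16, crops included, and the job is handed in when it is done.

```bash
ls; mkdir -p pics
python3 - <<'E'
from rig import manip,fingers,cams,job
import cv2,numpy as np
print(manip.current_clock(),manip.current_eef_pos(),manip.current_orientation())
for n in ["scene","side","wrist"]:
    im=cams.camera(n); cv2.imwrite(f"pics/{n}0.png",im[:,:,::-1])
    i=cams.camera_info(n); print(n,i["fx"],i["fy"],i["cx"],i["cy"]); print(np.round(i["extrinsics"],4).tolist())
    if n!="wrist":
        for t in ["evaporator","gate","latch","tray","jar1","regulator","knob","lock","reagent","funnel"]:
            r=cams.recognise(t,n); print(t,[(np.round(d["rect"]).astype(int).tolist(),round(d["conf"],2)) for d in r])
a=cv2.imread("pics/scene0.png");b=cv2.imread("pics/side0.png")
cv2.imwrite("pics/w0.png",cv2.imread("pics/wrist0.png"))
cv2.imwrite("pics/a0.png",cv2.resize(a,(800,600),interpolation=cv2.INTER_CUBIC));cv2.imwrite("pics/b0.png",cv2.resize(b,(800,600),interpolation=cv2.INTER_CUBIC))
E
```

```text
pics
0.0 [ 295.61542406 -606.07811765  184.09768111] [-1.79888988e+02  4.97639677e-03  2.60032219e+01]
scene 369.70577867004226 369.70577867004226 252.11755835853867 182.2635106970754
[[0.8206, 0.4866, -0.2997, 792.7921], [0.5714, -0.7065, 0.4175, -492.7675], [-0.0085, -0.5139, -0.8578, 942.733], [0.0, 0.0, 0.0, 1.0]]
evaporator [([337, 116, 110, 102], 0.64), ([196, 300, 42, 46], 0.18)]
gate [([323, 136, 73, 57], 0.98), ([333, 130, 48, 30], 0.42)]
latch [([302, 121, 32, 26], 0.68), ([217, 199, 18, 19], 0.25)]
tray [([335, 128, 52, 29], 0.72), ([301, 120, 28, 26], 0.51)]
jar1 [([248, 209, 14, 14], 0.74), ([193, 225, 19, 21], 0.73), ([221, 244, 18, 22], 0.56), ([193, 293, 82, 79], 0.56), ([217, 197, 17, 20], 0.51)]
regulator [([193, 297, 81, 78], 0.55)]
knob [([176, 277, 24, 20], 0.86), ([284, 253, 32, 39], 0.24)]
lock []
reagent [([287, 252, 32, 38], 0.6)]
funnel [([135, 252, 35, 36], 0.84), ([303, 121, 31, 24], 0.51), ([325, 139, 77, 56], 0.26)]
side 411.90631873714227 411.90631873714227 253.3529272929514 199.09857920348523
[[-0.8978, -0.2705, 0.3474, 45.4395], [-0.4403, 0.5409, -0.7167, 838.0811], [0.006, -0.7964, -0.6047, 867.6803], [0.0, 0.0, 0.0, 1.0]]
evaporator [([164, 279, 139, 109], 0.57)]
gate [([190, 246, 72, 34], 0.68)]
latch [([220, 242, 18, 23], 0.57)]
tray [([180, 245, 1, 11], 0.49), ([164, 279, 134, 105], 0.45)]
jar1 [([265, 186, 13, 17], 0.77), ([258, 208, 11, 17], 0.76), ([286, 212, 17, 22], 0.73)]
regulator [([281, 162, 54, 47], 0.71), ([181, 242, 8, 7], 0.6)]
knob []
lock [([272, 153, 23, 22], 0.85)]
reagent [([221, 176, 22, 44], 0.69)]
funnel [([332, 176, 27, 34], 0.73), ([221, 242, 16, 24], 0.57), ([284, 213, 16, 19], 0.42)]
wrist 307.6506338006654 307.6506338006654 256.5730284888329 193.11600917077766
[[0.4388, -0.8709, -0.2213, 354.9098], [-0.8986, -0.4253, -0.108, -577.2344], [-0.0001, 0.2462, -0.9692, 385.1235], [0.0, 0.0, 0.0, 1.0]]
```

View pics/a0.png

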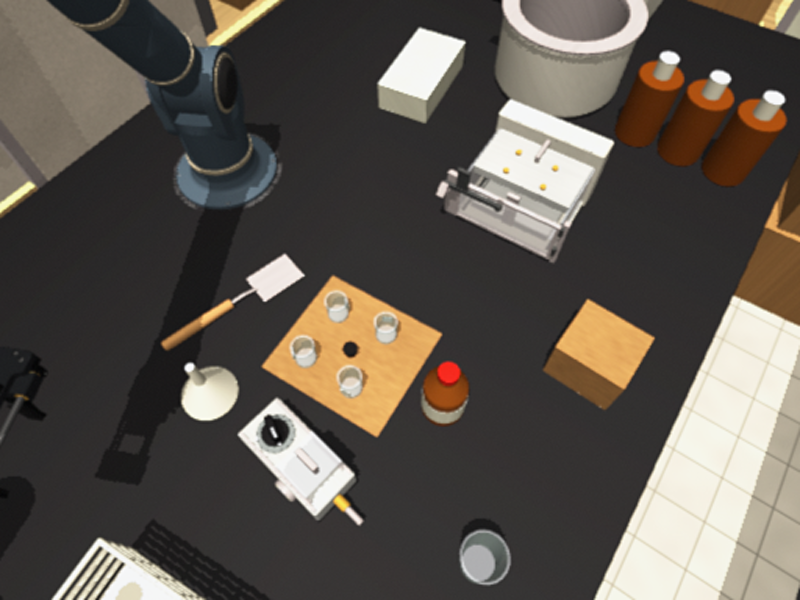

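View pics/b0.png

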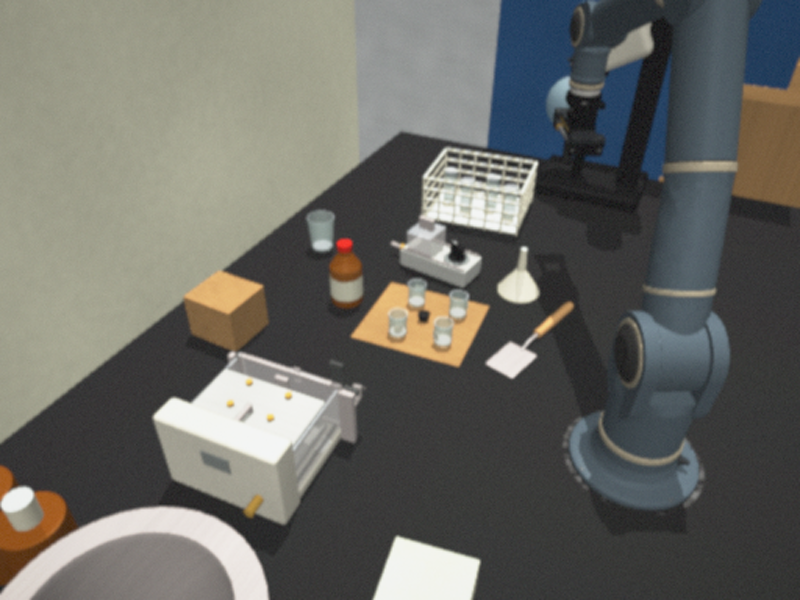

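```bash
cat > h.py <<'E'
from rig import manip,fingers,cams,job
import cv2,numpy as np
def ray(info,uv):
    E=np.array(info["extrinsics"]); d=E[:3,:3]@np.array([(uv[0]-info["cx"])/info["fx"],(uv[1]-info["cy"])/info["fy"],1])
    return E[:3,3],d
def onz(info,uv,z):
    o,d=ray(info,uv); return o+d*(z-o[2])/d[2]
def proj(info,P):
    E=np.linalg.inv(np.array(info["extrinsics"])); p=E[:3,:3]@np.asarray(P,float)+E[:3,3]
    return np.array([info["fx"]*p[0]/p[2]+info["cx"],info["fy"]*p[1]/p[2]+info["cy"]])
def tri(obs): # [(info,uv)...] least squares point
    A=np.zeros((3,3));b=np.zeros(3)
    for i,uv in obs:
        o,d=ray(i,uv); d=d/np.linalg.norm(d); M=np.eye(3)-np.outer(d,d); A+=M;b+=M@o
    return np.linalg.solve(A,b)
def wrist(name=None,scale=1):
    i=cams.camera_info("wrist"); im=cams.camera("wrist")
    if name: cv2.imwrite("pics/"+name+".png",cv2.resize(im[:,:,::-1],None,fx=scale,fy=scale,interpolation=cv2.INTER_CUBIC))
    return i,im
D=lambda yaw:[180,0,yaw]
E
python3 - <<'E'
from h import *
s=cams.camera_info("scene");d=cams.camera_info("side");k=.64
r=lambda v:np.round(v).astype(int).tolist()
for n,u,z in [("frontL",(447,208),0),("frontR",(553,258),0),("tabtop",(463,172),152),("rearcolL",(508,102),150),("rearcolR",(612,142),150)]:
    print(n,r(onz(s,np.array(u)*k,z)))
for n,u in [("j1",(248,209)),("j2",(193,225)),("j3",(221,244)),("j4",(217,197))]: print(n,r(onz(s,u,25)))
print("reag",r(onz(s,(287,252),70)),"fun",r(onz(s,(135,258),30)))
print("knob",r(onz(s,np.array((275,432))*k,65)),"fin",r(onz(s,np.array((307,460))*k,120)))
print("knob tri",r(tri([(s,np.array((275,430))*k),(d,np.array((458,250))*k)])))
print("fin tri",r(tri([(s,np.array((305,455))*k),(d,np.array((428,222))*k)])))
print("tab side", [r(onz(d,np.array((337,362))*k,z)) for z in (130,152)])
E
```

```text
frontL [448, 180, 0]
frontR [684, 192, 0]
tabtop [484, 158, 152]
rearcolL [461, 365, 150]
rearcolR [674, 380, 150]
j1 [512, -124, 25]
j2 [417, -248, 25]
j3 [513, -248, 25]
j4 [418, -142, 25]
reag [674, -184, 70] fun [356, -406, 30]
knob [486, -386, 65] fin [569, -397, 120]
knob tri [482, -386, 68]
fin tri [561, -394, 119]
tab side [[496, 139, 130], [483, 159, 152]]
```

Run:
```python
from h import *
rr=lambda d:(np.round(d["rect"],1).tolist(),round(d["conf"],2))
def look(name,p,yaw,ts):
    try: manip.goto(p,D(yaw))
    except manip.PlanningError as e: print(name,"fail",e); return
    i,im=wrist(name,1.5); np.save(f"pics/{name}.npy",i["extrinsics"])
    print(name,round(manip.current_clock(),2),np.round(manip.current_eef_pos()),np.round(manip.current_q()))
    for t,z in ts:
        for d in cams.recognise(t,"wrist")[:5]: print(" ",t,rr(d),np.round(onz(i,d["rect"][:2],z)).tolist())
look("reg",[500,-400,270],0,[("knob",65),("knob_pointer",52),("set_mark",50),("lock_fin",118),("lock",90),("funnel",40),("reagent",70)])
look("jars",[440,-190,300],0,[("jar1",25),("reagent",70)])
look("evap",[560,110,330],90,[("latch",110),("latch_tab",137),("tray",60),("gate",110),("tray_pull",105)])
```

```text
reg 2.36 [ 498. -402.  269.] [ 36.  20.  -2.  87.   1.  73. -56.]
  knob ([243.0, 181.5, 29.3, 35.6], 0.93) [478.0, -383.0, 65.0]
  knob_pointer ([245.5, 180.4, 31.0, 35.6], 0.57) [476.0, -386.0, 52.0]
  lock_fin ([252.6, 114.7, 66.6, 62.9], 0.91) [565.0, -397.0, 118.0]
  lock ([251.6, 114.2, 68.1, 65.3], 0.8) [565.0, -396.0, 90.0]
  funnel ([250.9, 266.8, 52.6, 63.0], 0.63) [338.0, -392.0, 40.0]
  funnel ([252.4, 122.2, 75.8, 177.9], 0.2) [555.0, -396.0, 40.0]
  reagent ([63.9, 34.9, 117.6, 66.0], 0.71) [656.0, -174.0, 70.0]
  reagent ([86.9, 213.8, 46.3, 22.8], 0.7) [434.0, -170.0, 70.0]
jars 3.64 [ 440. -192.  300.] [ 25.   4.  -7. 104.   1.  73. -72.]
  jar1 ([212.7, 112.9, 30.3, 28.3], 0.87) [509.0, -126.0, 25.0]
  jar1 ([292.8, 104.3, 35.3, 28.1], 0.76) [521.0, -246.0, 25.0]
  jar1 ([289.8, 173.4, 31.4, 34.1], 0.61) [417.0, -244.0, 25.0]
  jar1 ([225.1, 179.6, 29.7, 27.9], 0.6) [407.0, -142.0, 25.0]
  jar1 ([15.8, 83.8, 29.3, 115.1], 0.56) [551.0, 160.0, 25.0]
  reagent ([250.9, 15.4, 47.1, 29.9], 0.61) [627.0, -185.0, 70.0]
evap 5.03 [560. 108. 330.] [  6.  14. -27.  89.   6.  79. -21.]
  latch ([213.8, 125.0, 80.6, 6.6], 0.89) [502.0, 162.0, 110.0]
  latch_tab ([215.4, 124.9, 85.8, 10.0], 0.88) [508.0, 163.0, 137.0]
  latch_tab ([178.4, 293.7, 30.2, 34.8], 0.71) [446.0, -74.0, 137.0]
  latch_tab ([261.6, 120.4, 182.4, 18.9], 0.55) [565.0, 168.0, 137.0]
  tray ([266.7, 89.8, 110.0, 21.1], 0.97) [574.0, 210.0, 60.0]
  gate ([262.4, 118.5, 182.4, 16.4], 0.77) [567.0, 170.0, 110.0]
  gate ([231.1, 286.0, 25.4, 26.2], 0.54) [520.0, -78.0, 110.0]
  gate ([216.0, 124.3, 83.3, 10.5], 0.31) [505.0, 163.0, 110.0]
  tray_pull ([261.7, 88.0, 113.4, 25.9], 0.97) [566.0, 209.0, 105.0]
```

View pics/reg.png

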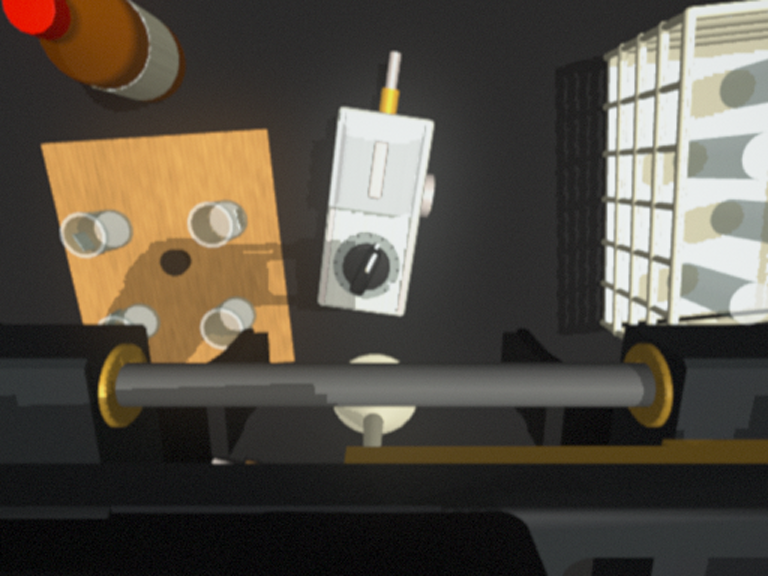

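View pics/evap.png

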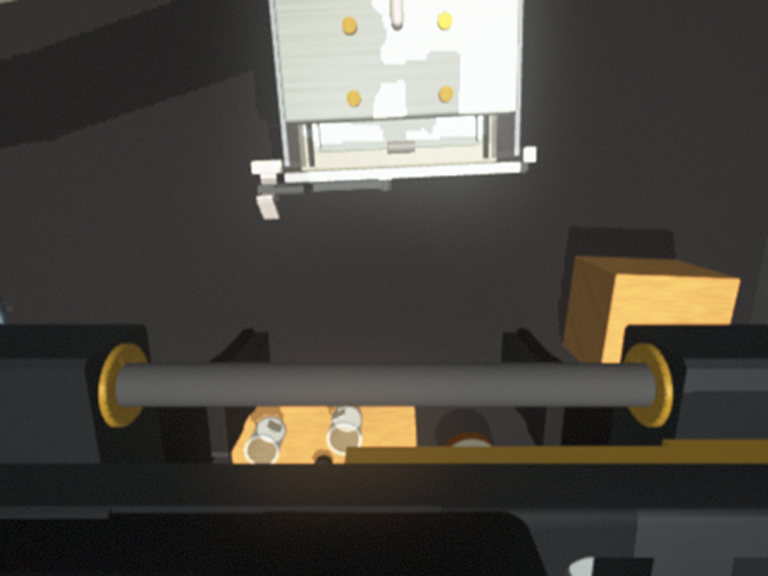

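Run:
```python
from h import *
i=cams.camera_info("wrist"); k=1/1.5
f=lambda n,u,z: print(n,np.round(onz(i,np.array(u)*k,z),1).tolist())
f("postL",(267,165),116);f("postR",(529,154),116)
f("gateL",(286,178),112);f("gateR",(521,169),112)
f("roofL",(287,124),117);f("roofR",(519,109),117)
f("pull",(401,146),113);f("barpivot",(389,185),105);f("tab",(287,189),152)
f("jarA",(265,435),25);f("jarB",(345,425),25)
i["extrinsics"]=np.load("pics/reg.npy")
f("r1",(320,304),50);f("r2",(403,316),50);f("knobflange",(366,264),50);f("knobtop",(366,268),79);f("fintop",(378,170),129)
f("c1",(341,108),99);f("c2",(434,121),99);f("c3",(330,208),99);f("c4",(420,216),99)
i["extrinsics"]=np.load("pics/reg.npy")
im=cv2.imread("pics/reg.png")[180:340,290:450]; 
im2=cv2.imread("pics/evap.png")[100:230,230:550]
cv2.imwrite("pics/c1.png",np.hstack([cv2.resize(im,(320,320),interpolation=cv2.INTER_CUBIC),cv2.resize(cv2.resize(im2,(480,195)),(480,320))]))
```

```text
postL [456.8, 182.5, 116.0]
postR [683.1, 191.4, 116.0]
gateL [471.9, 171.5, 112.0]
gateR [678.2, 178.9, 112.0]
roofL [476.2, 216.0, 117.0]
roofR [671.6, 227.7, 117.0]
pull [572.9, 198.3, 113.0]
barpivot [562.6, 165.2, 105.0]
tab [480.6, 163.4, 152.0]
jarA [411.4, -136.0, 25.0]
jarB [509.9, -122.4, 25.0]
r1 [443.7, -340.0, 50.0]
r2 [431.6, -418.6, 50.0]
knobflange [482.1, -384.0, 50.0]
knobtop [484.3, -385.1, 79.0]
fintop [565.9, -396.6, 129.0]
c1 [611.3, -368.6, 99.0]
c2 [601.9, -438.8, 99.0]
c3 [536.9, -358.0, 99.0]
c4 [530.5, -429.4, 99.0]
```

View pics/c1.png

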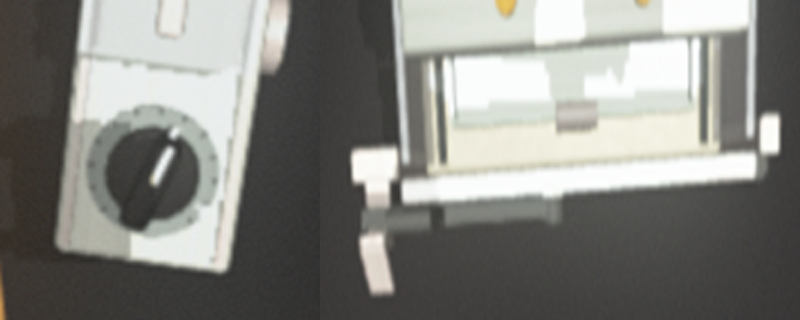

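```bash
cat >> h.py <<'E'
from scipy.spatial.transform import Rotation as Rot
O=np.array([574.,176,0]); TH=np.radians(92.3)
ex=np.array([np.cos(TH),np.sin(TH),0]); ey=np.array([-np.sin(TH),np.cos(TH),0]); ez=np.array([0,0,1.])
def ev(x,y,z): return O+x*ex+y*ey+z*ez
def tabpose(g,l,up=3):
    Rg=Rot.from_rotvec([0,0,g]).as_matrix(); n,t=Rg@ex,Rg@ey
    bt=np.cos(l)*t+np.sin(l)*ez; bz=-np.sin(l)*t+np.cos(l)*ez
    P=ev(0,-105,100)+Rg@(-9*ex+120*ey)+77*bt+37*bz+up*bz
    R=np.column_stack([-bt,n,-bz])  # tool x,y,z
    if np.linalg.det(R)<0: R[:,1]*=-1
    return P-19*bz, Rot.from_matrix(R).as_euler("xyz",degrees=True)
def st(): print("t",round(manip.current_clock(),1),"p",np.round(manip.current_eef_pos(),1),"F",np.round(manip.current_contact_force(),1),"op",round(manip.current_opening(),3))
E
python3 - <<'E'
from h import *
p,o=tabpose(0,0); print(p,o)
manip.goto(p+[0,0,60],o); manip.line_to(p,o,vel=80,f_stop=8) and print("contact"); st()
fingers.move_gripper(0.0,20); st()
for l in (.13,.26,.38):
    p,o=tabpose(0,l); manip.line_to(p,o,vel=60)
st()
p,o=tabpose(.12,.38); manip.line_to(p,o,vel=80); st()
wrist("lift",1.2)
E
```

```text
[482.43530178 163.31512553 121.        ] [180.    0.    2.3]
t 7.6 p [482.9 163.5 121.4] F [ 0.1  0.2 -0.3] op 0.998
t 9.2 p [482.5 163.3 121. ] F [ 0.7 -1.1 -0.3] op 0.006
t 10.1 p [494.8 163.8 147.4] F [-0.4 -0.6  0.4] op 0.004
t 10.6 p [498.  142.4 148.4] F [-0.4  0.4 -1.5] op -0.0
```

View pics/lift.png

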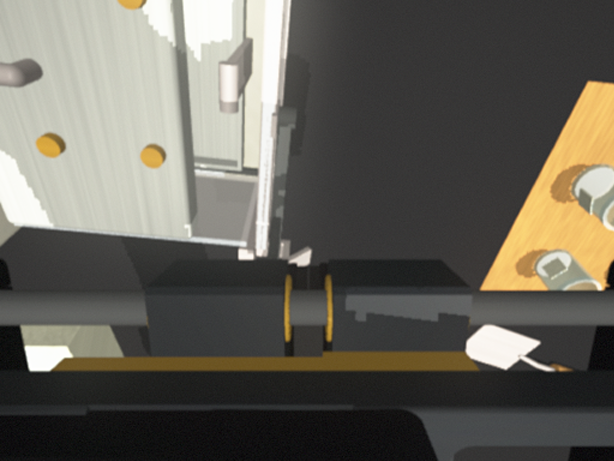

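Run:
```python
from h import *
a=cams.camera("scene")[60:180,250:410,::-1]; b=cams.camera("side")[180:320,120:300,::-1]
z=lambda m:cv2.resize(m,(400,450*1),interpolation=cv2.INTER_CUBIC)
cv2.imwrite("pics/l2.png",np.hstack([cv2.resize(a,(480,360),interpolation=cv2.INTER_CUBIC)[:, :400],cv2.resize(b,(463,360),interpolation=cv2.INTER_CUBIC)[:,:400]]))
```

```text
(no output)
```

View pics/l2.png

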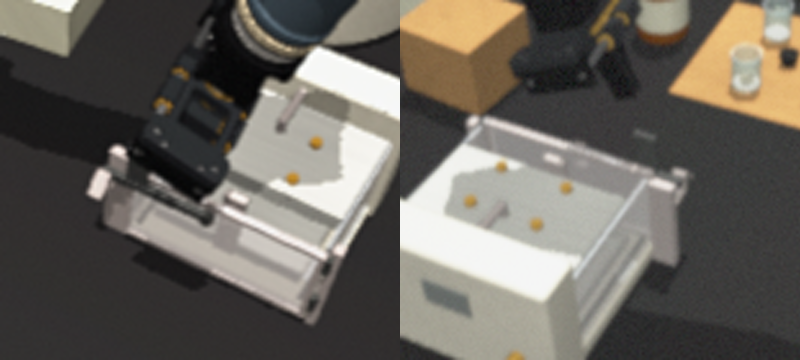

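Run:
```python
from h import *
for n,(x0,y0,sx) in dict(scene=(250,60,3),side=(120,180,463/180)).items():
    i=cams.camera_info(n); off=400 if n=="side" else 0
    for nm,P in dict(tcp=manip.current_eef_pos(),grasp=np.array(manip.current_eef_pos())+[0,0,19],tabtop=ev(-9,92,152),tab105=ev(-9,92,105),pivot=ev(-9,15,100),edge=ev(0,100,112),hinge=ev(0,-105,112)).items():
        u=proj(i,P); print(n,nm,np.round([(u[0]-x0)*sx+off,(u[1]-y0)*sx]))
print(manip.current_orientation(),manip.current_q())
```

```text
scene tcp [144. 170.]
scene grasp [146. 156.]
scene tabtop [141. 146.]
scene tab105 [136. 179.]
scene pivot [206. 215.]
scene edge [134. 165.]
scene hinge [328. 255.]
side tcp [641. 121.]
side grasp [640. 107.]
side tabtop [644. 135.]
side tab105 [647. 169.]
side pivot [583. 152.]
side edge [649. 172.]
side hinge [481. 118.]
[-179.98855458   21.7525976     9.18758224] [  -5.323018     28.73693282  -18.25032172   94.69383568    3.61078768
   79.09157828 -105.23840495]
```

Run:
```python
from h import *
p=np.array(manip.current_eef_pos()); manip.line_to(p+[0,-20,60],vel=150); fingers.move_gripper(1.0)
manip.goto([483,70,180],D(92.3)); i,im=wrist("tab",1.5); st()
for n,P in dict(tabtop=ev(-9,92,152),tab=ev(-9,92,137),pivot=ev(-9,15,100),edge=ev(0,100,112),pull=ev(22,0,113)).items(): print(n,np.round(1.5*proj(i,P)))
print([(np.round(d["rect"])*1.5,d["conf"]) for d in cams.recognise("latch_tab","wrist")])
```

```text
t 14.2 p [483.4  70.2 180.1] F [ 0.  -0.4 -0.1] op 1.002
tabtop [393. 115.]
tab [393. 118.]
pivot [526. 126.]
edge [377. 106.]
pull [566.  61.]
[(array([426. , 121.5, 205.5,  28.5]), 0.66)]
```

View pics/tab.png

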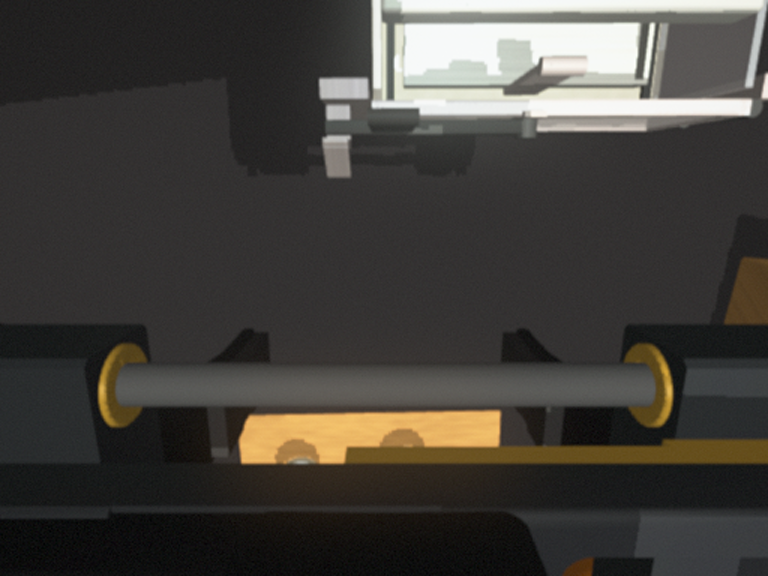

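Run:
```python
from h import *
p,o=tabpose(0,0,0); p[1]-=1; print(p)
manip.goto(p+[0,0,60],o); manip.line_to(p,o,vel=100,f_stop=8) and print("contact"); st()
fingers.move_gripper(0.15,20); st()
b=cams.camera("side")[205:255,180:260,::-1];a=cams.camera("scene")[95:145,260:340,::-1]
fingers.move_gripper(0.0,20); st(); manip.sleep(.2); st()
b2=cams.camera("side")[205:255,180:260,::-1];a2=cams.camera("scene")[95:145,260:340,::-1]
f=lambda m:cv2.resize(m,(400,250),interpolation=cv2.INTER_CUBIC)
cv2.imwrite("pics/g2.png",np.vstack([np.hstack([f(a),f(b)]),np.hstack([f(a2),f(b2)])]))
p2,o2=tabpose(0,.13,0); p2[1]-=1; manip.line_to(p2,o2,vel=60); st()
```

```text
[482.43530178 162.31512553 118.        ]
t 16.5 p [482.9 162.5 118.4] F [-0.6 -0.6  1. ] op 1.005
t 17.8 p [482.4 162.3 118. ] F [-0.2  0.5 -0. ] op 0.15
t 18.5 p [482.4 162.3 118. ] F [-0.6  0.8  0.2] op 0.002
t 18.7 p [482.5 162.3 118. ] F [-0.1 -0.2 -0.2] op 0.005
t 19.1 p [486.1 162.4 127.5] F [-0.4  0.  -0.7] op 0.004
```

View pics/g2.png

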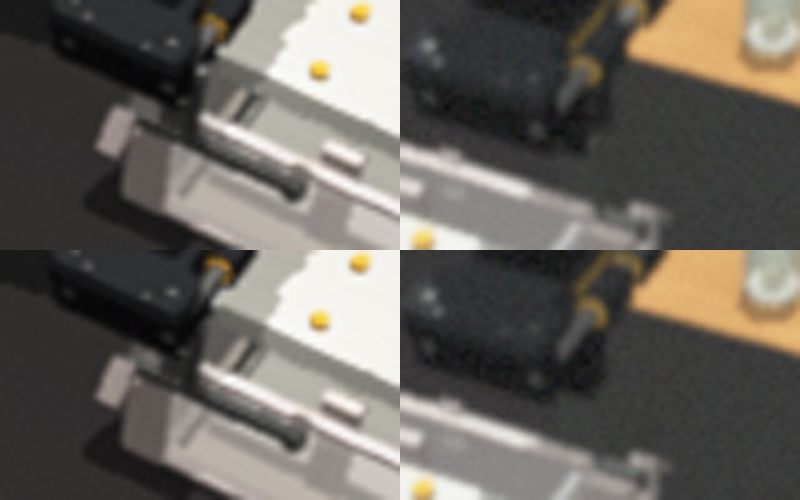

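Run:
```python
from h import *
fingers.move_gripper(1.0); p=np.array(manip.current_eef_pos()); o=D(2.3)
manip.line_to([482,162,185],o,vel=150); fingers.move_gripper(0.0,20)
r=manip.line_to([482,162,125],o,vel=60,f_stop=2); print(r); st()
a=cams.camera("scene");b=cams.camera("side");manip.line_to([482,162,200],o,vel=200); 
a2=cams.camera("scene");b2=cams.camera("side")
f=lambda m,x,y:cv2.resize(m[y:y+50,x:x+80,::-1],(400,250),interpolation=cv2.INTER_CUBIC)
cv2.imwrite("pics/g3.png",np.vstack([np.hstack([f(a,260,95),f(b,180,205)]),np.hstack([f(a2,260,95),f(b2,180,205)])]))
```

```text
False
t 23.9 p [482.4 162.1 125.4] F [-0.6  0.3 -0.2] op 0.006
```

View pics/g3.png

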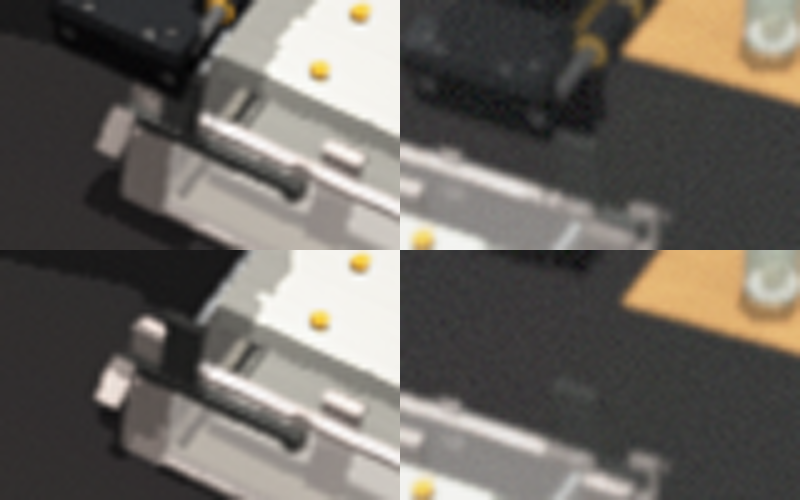

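Run:
```python
from h import *
m=cv2.imread("pics/g3.png").astype(int)
for k,(n,x0,y0) in enumerate([("scene",260,95),("side",180,205)]):
    t=cv2.resize(m[:250,400*k:400*k+400].astype(np.uint8),(80,50),interpolation=cv2.INTER_AREA).astype(int)
    b=cv2.resize(m[250:,400*k:400*k+400].astype(np.uint8),(80,50),interpolation=cv2.INTER_AREA).astype(int)
    d=np.abs(t-b).max(2)
    print(n); c0,c1=(20,60) if k==0 else (10,50)
    for r in range(10,45): print(f"{r:2d}","".join(" .:+#"[min(4,v//8)] for v in d[r,c0:c1]))
    i=cams.camera_info(n)
    for P in ([482,162,125],[482,162,152],[482,162,160]): u=proj(i,P); print(P,np.round(u-[x0+c0,y0],1))
```

```text
scene
10 ########+..   ..    :##        .###+    
11 #########++:...  ...###.        ###.    
12 +###########+++::::+###        :##:     
13 .:+#################+         .##+      
14   .:+########++#####:         +###      
15     .+######## :++:.          :##:      
16       +####### ::.            :#:       
17        .+#####:::            .+#:       
18           .##:::.             :+.       
19         .:.   ...                       
20       ..:##+...  .                      
21      .+#++#+:.....                      
22      .++###+:.....                      
23 .+:    .+##+:....   ...:.               
24 +##+    ..:+:....  .+::+:               
25 #####:      .....  ..:#:   .            
26 ######.       .:     .:                 
27 ######.                                 
28 #####+.                   .             
29 #####.              ..    ...           
30 ####:                      .:.          
31   ++                                    
32 :::.                                    
33 :::.                    ...             
34                         ...        
[... 1458 characters left out ...]

31                                         
32                                         
33                                         
34                                         
35                                         
36                                         
37                  ...                    
38                .:::..:                  
39               .++++ ++.                 
40                .:+: :.         .        
41                  .. .         .:....    
42                              .++++::.   
43                               :+++++..  
44                           .::.. .::::.  
[482, 162, 125] [25.9 35. ]
[482, 162, 152] [25.4 27.3]
[482, 162, 160] [25.2 25. ]
```

Run:
```python
from h import *
i=cams.camera_info("wrist"); p=np.array(manip.current_eef_pos())
manip.line_to([482,162,128],vel=250)
r=manip.line_to([482,162,85],vel=40,f_stop=3); print(r); st()
manip.line_to([482,162,170],vel=200); st()
```

```text
True
t 25.6 p [482.5 162.1 114.8] F [-1.9 -0.4  6.2] op 0.002
t 26.0 p [482.1 162.  170.1] F [ 0.  -0.3 -1. ] op 0.006
```

Run:
```python
from h import *
manip.line_to([482,60,170],vel=250); manip.line_to([482,60,20],vel=250); st()
r=manip.line_to([482,60,-45],vel=30,f_stop=3); print(r); st()
b=cams.camera("side");a=cams.camera("scene")
manip.line_to([482,60,170],vel=250)
b2=cams.camera("side");a2=cams.camera("scene")
p=[482,60,0]
f=lambda m,c:cv2.resize(m[c[1]-40:c[1]+20,c[0]-40:c[0]+40,::-1],(400,300),interpolation=cv2.INTER_CUBIC)
o=[]
for n,m in (("scene",a),("side",b)):
    u=proj(cams.camera_info(n),p); print(n,u); c=np.round(u).astype(int); q=f(m,c); q=np.clip(q.astype(float)*2.5,0,255).astype(np.uint8); cv2.circle(q,(200,200),4,(0,0,255),1); o.append(q)
cv2.imwrite("pics/g4.png",np.hstack(o))
```

```text
t 27.3 p [482.7  61.2  20.6] F [0.1 0.  0.2] op 0.007
True
t 28.4 p [481.9  59.   -7. ] F [ 1.  -2.6  3.6] op 0.006
scene [274.59541494 163.54932827]
side [235.13572445 249.86980476]
```

View pics/g4.png

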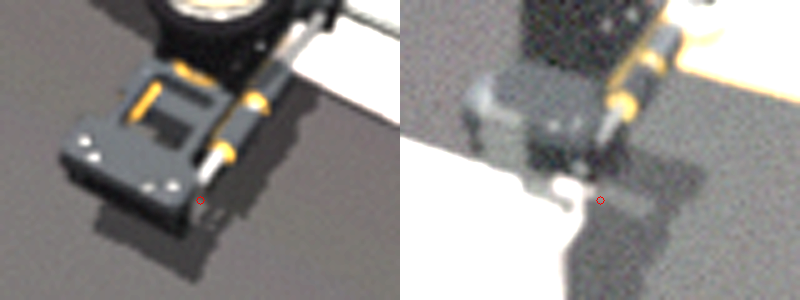

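Run:
```python
from h import *
P=np.array([480,30,40.])
manip.goto(P+[0,0,80],D(92.3)); manip.line_to(P,vel=150); st()
I={n:cams.camera(n) for n in("scene","side")}
manip.line_to(P+[0,0,160],vel=300)
J={n:cams.camera(n) for n in("scene","side")}
for n in I:
    i=cams.camera_info(n); u=proj(i,P); u2=proj(i,P+[0,0,70]); c=np.round(u).astype(int); print(n,np.round(u2-u,1))
    d=np.abs(I[n].astype(int)-J[n]).max(2)[c[1]-25:c[1]+12,c[0]-30:c[0]+30]
    for r in range(d.shape[0]): print(f"{r-25:3d}","".join(("|" if k==30 and v<8 else " .:+#"[min(4,v//8)]) for k,v in enumerate(d[r])))
```

```text
t 31.5 p [480.6  30.3  40.5] F [ 0.2 -1.2  0. ] op 0.006
scene [  0.8 -14.1]
-25          .#####+:+++####+.   .|.. :+:  .+++: ..:  :+##++####
-24            :### .:::++####+.  |. .++: .:+++. .      .+#+.###
-23            .....   .::+:###+:.| .:+++::+++: ..        :++:.#
-22           .:+++:..   .:+++::##+.  .:+++++: ..         .::++:
-21          .:+:++++:.   .###...###:.  .++++:               .::
-20         .::::++++++:.. ###+ :+####:.  .:++::.              .
-19        .:+::::+++++++:.####++++++###:.  .:+++:.             
-18        .:+:::::++++++:+####++++++++####:  .:+++:..          
-17       .:::++:::::+++++:#.  .:++++++++####:  .:+++:.         
-16      .:++::++::::::+++:++#+: .:+++++++:###+.  .:+:.         
-15      .:::++++:+::::++++++#+++:|.:+++### .###    .+:..      .
-14      .+:++::+::::+:+::+:+++++++:..:####.  .:    .+++:.    :+
-13      :+:++::::::::::::::++#++++++: ######.     . ++++:.  .##
-12      .::+::::+.  :++:::::+##++++++:########.  .: :+++++: .##
-11      .:::::::+:   .:::::++###+++++:##+#######.    .::###++++
-10       ::.  ..:::.   :::::+#######++:::..####
[... 3101 characters left out ...]
                .       |                             
  2                               |                 .           
  3                               |                             
  4              .  .             |                             
  5                        .      |                             
  6                               |            .                
  7     .                         |      .   .                  
  8                               |     .                       
  9                               |       .                     
 10   :::                         |   .             .           
 11   .+:.     .. .               |                      . .
```

Run:
```python
from h import *
P=np.array([480,30,10.])
manip.line_to(P,vel=250); manip.sleep(.2); st()
r=manip.line_to([480,30,-20],vel=20,f_stop=6); print(r); st(); manip.sleep(.2); st()
b=cams.camera("side")
manip.line_to([480,30,100],vel=250); fingers.move_gripper(0.06)
c=cams.camera("side")
u=np.round(proj(cams.camera_info("side"),[480,30,0])).astype(int)
q=cv2.resize(b[u[1]-40:u[1]+20,u[0]-40:u[0]+40,::-1],(800,600),interpolation=cv2.INTER_CUBIC)
q=np.clip(q.astype(float)*4,0,255).astype(np.uint8); cv2.circle(q,(400,400),5,(0,0,255),1); cv2.imwrite("pics/g5.png",q)
```

```text
t 33.5 p [481.1  30.   11.2] F [ 1.  -0.4  0.2] op 0.004
False
t 35.1 p [480.1  30.  -19.9] F [ 0.4 -0.  -0.3] op 0.007
t 35.3 p [480.1  30.  -19.9] F [-0.1 -0.2  0.2] op 0.009
```

View pics/g5.png

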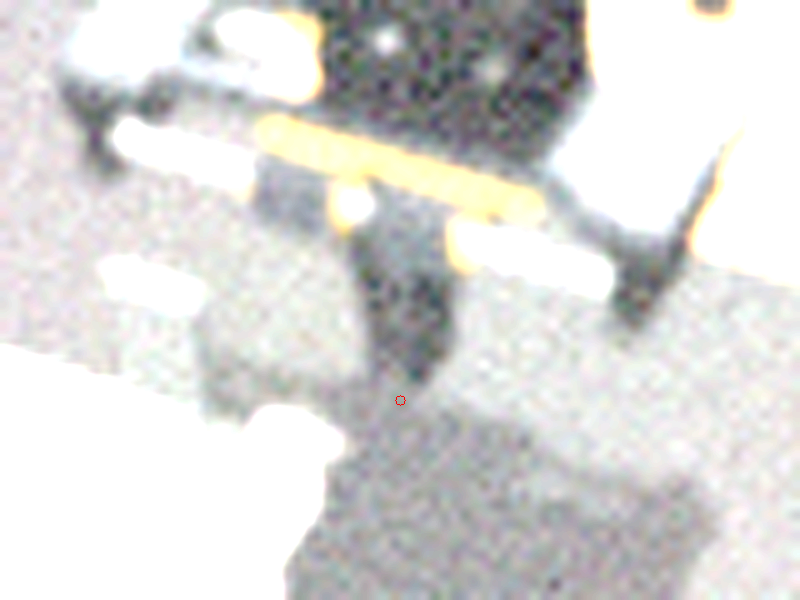

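Run:
```python
from h import *
for xy in ([480,30],[500,0]):
    fingers.move_gripper(0.0)
    manip.line_to([*xy,-5],vel=250); manip.sleep(.1)
    r=manip.line_to([*xy,-60],vel=25,f_stop=6); print(r); st()
    manip.line_to([*xy,60],vel=250)
```

```text
True
t 38.9 p [479.9  30.  -37. ] F [-0.9  0.1  5.9] op 0.008
True
t 41.5 p [500.   0. -37.] F [-0.7 -0.1  6.9] op 0.004
```

```bash
sed -i 's/return P-19\*bz/return P-(19+S)*bz/; s/^O=np/S=36.5 # reported TCP lies this far beyond the real fingertips\nO=np/' h.py
python3 - <<'E'
from h import *
fingers.move_gripper(1.0)
p,o=tabpose(0,0,0); p[1]-=1; print(p)
manip.goto(p+[0,0,50],o); manip.line_to(p,o,vel=150,f_stop=8) and print("contact"); st()
fingers.move_gripper(0.0,25); st()
for l in (.13,.26,.38):
    p,o=tabpose(0,l,0); p[1]-=1; manip.line_to(p,o,vel=80)
st()
for g in (.12,.24,.36):
    p,o=tabpose(g,.38,0); manip.line_to(p,o,vel=150)
st()
E
```

```text
[482.43530178 162.31512553  81.5       ]
contact
t 45.2 p [475.3 131.9 117.2] F [ -0.7 -19.    1. ] op 0.407
t 46.8 p [478.3 138.6 120.1] F [ 0.2 -0.1  0.8] op 0.004
t 47.9 p [481.1 150.3 109.7] F [ -2.1 -20.3   1.9] op 0.0
t 48.8 p [499.4  95.7 111.3] F [-1.3  0.2  0. ] op 0.005
```

Run:
```python
from h import *
p=np.array(manip.current_eef_pos()); manip.line_to(p+[0,-25,0],vel=150); manip.line_to([482,100,160],D(2.3),vel=250); fingers.move_gripper(1.0); st()
p,o=tabpose(0,0,0); p[1]-=1
manip.line_to(p+[0,0,60],o,vel=200); i=cams.camera("scene")[70:150,250:357,::-1]; j=cams.camera("side")[190:290,110:243,::-1]
cv2.imwrite("pics/g6.png",np.hstack([cv2.resize(i,(400,300)),cv2.resize(j,(400,300))]))
r=manip.line_to(p,o,vel=100,f_stop=8); st()
if r: print("contact")
else:
    fingers.move_gripper(0.0,25); st()
```

```text
t 51.3 p [482. 100. 160.] F [-0.6 -0.2 -0.4] op 0.996
t 52.7 p [482.9 162.4  81.9] F [-0.3  0.1  0.3] op 1.001
t 53.9 p [482.4 162.4  81.5] F [ 0.9  0.6 -0.2] op 0.069
```

Run:
```python
from h import *
for l in (.13,.26,.38):
    p,o=tabpose(0,l,0); p[1]-=1; manip.line_to(p,o,vel=80)
st()
for g in (.12,.24,.36):
    p,o=tabpose(g,.38,0); manip.line_to(p,o,vel=120)
st()
for g,l in ((.5,.25),(.65,.1),(.8,0),(.95,0),(1.1,0),(1.25,0),(1.4,0),(1.52,0),(1.65,0)):
    if manip.current_opening()<.03: print("lost",g); break
    p,o=tabpose(g,l,0)
    try: manip.line_to(p,o,vel=200)
    except manip.PlanningError as e: print("plan",g,e); break
st(); print(manip.current_q())
i=cams.camera("scene")[60:180,240:400,::-1]; cv2.imwrite("pics/g7.png",cv2.resize(i,(640,480),interpolation=cv2.INTER_CUBIC))
```

```text
t 54.8 p [481.  162.5 111.2] F [-0.8 -1.3  4.4] op 0.065
t 55.8 p [499.2  95.2 111.3] F [-0.7 -1.5  1.4] op 0.071
t 58.6 p [712.2 -15.3  81.8] F [ 0.1 -5.6  2.1] op 0.068
[ 18.59270281  39.49025013 -32.93231296  86.41251     23.50179759
  61.07093975 -13.06723312]
```

View pics/g7.png

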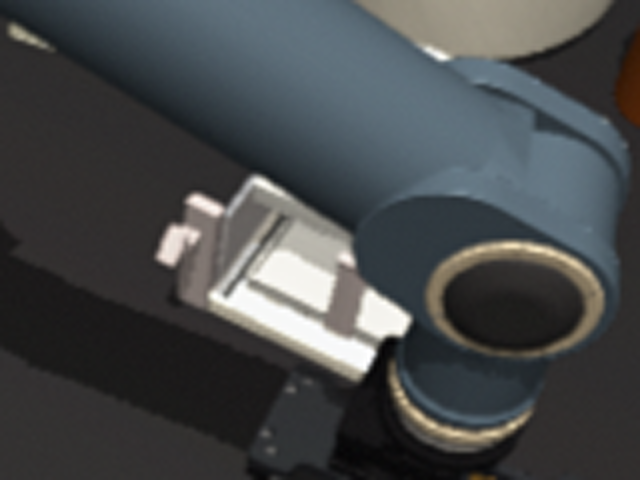

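```bash
cat >> h.py <<'E'
def tip(P,ang=None,**k): # straight-down line, real fingertip at P
    o=None if ang is None else D(ang); return manip.line_to(np.array(P,float)-[0,0,S],o,**k)
YE=92.3
E
python3 - <<'E'
from h import *
fingers.move_gripper(1.0); p=np.array(manip.current_eef_pos()); manip.line_to(p+[0,0,70],vel=250); st()
P=ev(22,0,75)
tip(P+[0,0,85],YE,vel=300); fingers.move_gripper(.6)
r=tip(P,vel=150,f_stop=8); st()
if r: print("contact")
else:
    fingers.move_gripper(0,25); st()
    r=tip(ev(22-128,0,75),vel=120,f_stop=25); print(r); st()
E
```

```text
t 60.5 p [711.9 -14.1 153. ] F [-0.5 -0.6 -0.1] op 0.998
t 63.1 p [573.7 198.5  39.1] F [ 0.1  0.2 -0.1] op 0.599
t 63.7 p [574.  198.   38.9] F [2.1 1.1 0.4] op 0.268
False
t 65.0 p [579.4  69.8  38.9] F [ 5.6 -0.6  0.4] op 0.271
```

```bash
cat >> h.py <<'E'
def cents(t,cam): return [(d["rect"][:2],d["conf"]) for d in cams.recognise(t,cam)]
def jars(z=25):
    out={}
    for n in("scene","side"):
        cams.camera(n); i=cams.camera_info(n); out[n]=[]
        for uv,c in cents("jar1",n):
            P=onz(i,uv,z)
            if c>.3 and 360<P[0]<600 and -330<P[1]<-70: out[n].append(np.round(P[:2]).tolist()+[round(c,2)])
    return out
E
python3 - <<'E'
from h import *
fingers.move_gripper(.6); p=np.array(manip.current_eef_pos()); manip.line_to(p+[0,0,75],vel=300)
manip.line_to([470,-190,300],D(50),vel=400); i,im=wrist(); st()
W=[np.round(onz(i,uv,25)[:2]).tolist()+[round(c,2)] for uv,c in cents("jar1","wrist")]
print("wrist",W); print(jars())
for P,y in (([512,-125],92.3),([417,-142],92.3),([417,-142],2),([515,-247],2),([417,-246],2)):
    print(P,y,manip.inverse_kinematics([*P,-13.5],D(y)) is not None)
E
```

```text
t 67.2 p [ 470. -187.  298.] F [ 0.5  0.4 -0.3] op 0.6
wrist [[429.0, -291.0, 0.91], [409.0, -143.0, 0.73], [521.0, -245.0, 0.65], [512.0, -127.0, 0.61], [574.0, -384.0, 0.55]]
{'scene': [[518.0, -245.0, 0.85], [417.0, -146.0, 0.73]], 'side': [[428.0, -291.0, 0.71], [410.0, -131.0, 0.52], [493.0, -120.0, 0.46]]}
[512, -125] 92.3 True
[417, -142] 92.3 True
[417, -142] 2 True
[515, -247] 2 True
[417, -246] 2 True
```

```bash
cat >> h.py <<'E'
XF=88-128
def pick(P,yaw,op=.9):
    tip([P[0],P[1],130],yaw,vel=450); fingers.move_gripper(op)
    if tip([P[0],P[1],23],vel=220,f_stop=8): print("contact"); st(); return False
    fingers.move_gripper(0,20); o=manip.current_opening(); print("grip",round(o,3)); return .42<o<.52
def place(lx,ly):
    x,y,_=manip.current_eef_pos(); tip([x,y,160],vel=300)
    Q=ev(XF+lx,ly,0); tip([Q[0],Q[1],160],YE,vel=400); print("held",round(manip.current_opening(),3))
    tip([Q[0],Q[1],62],vel=250); r=tip([Q[0],Q[1],50.5],vel=40,f_stop=2.5); z=manip.current_eef_pos()[2]+S
    fingers.move_gripper(.66); tip([Q[0],Q[1],160],vel=350); print("placed",r,round(z,1),round(manip.current_clock(),1))
E
python3 - <<'E'
from h import *
if pick([511,-126],YE): place(20,-38)
st()
E
```

```text
grip 0.453
held 0.449
placed True 51.1 74.0
t 74.0 p [613.5 157.8 125.3] F [-0.8 -0.5 -0.3] op 0.663
```

Run:
```python
from h import *
print(jars())
ok=pick([519,-245],2)
if ok: place(-30,-38)
print(jars()); st()
```

```text
{'scene': [[428.0, -287.0, 0.61], [414.0, -143.0, 0.6], [518.0, -247.0, 0.51]], 'side': [[517.0, -243.0, 0.76], [429.0, -302.0, 0.54], [404.0, -135.0, 0.53]]}
grip 0.452
held 0.456
placed True 51.1 82.3
{'scene': [[429.0, -288.0, 0.87], [419.0, -145.0, 0.49]], 'side': [[399.0, -130.0, 0.72], [431.0, -304.0, 0.46]]}
t 82.5 p [613.6 107.  121.8] F [-0.3 -0.6  0.3] op 0.656
```

Run:
```python
from h import *
ok=pick([413,-142],YE)
if ok: place(20,38); ok=pick([429,-291],YE,.75)
if ok: place(-30,38)
st()
# look from the front over the tray
manip.line_to([575,20,220],D(YE),vel=350); i,im=wrist("tray",1.2)
for n,Q in (("c",ev(XF,0,28)),): print(np.round(1.2*proj(i,Q)))
for uv,c in cents("jar1","wrist"):
    P=onz(i,uv,53)-ev(XF,0,0); print(round(c,2),"local",np.round([P@ex,P@ey]))
for n in("scene","side"):
    cams.camera(n); j=cams.camera_info(n)
    for uv,c in cents("jar1",n): print(n,round(c,2),np.round(onz(j,uv,53)[:2]))
st()
```

```text
grip 0.455
held 0.455
placed True 51.1 89.1
grip 0.455
held 0.455
placed True 51.6 95.7
t 95.7 p [539.5 104.5 124.9] F [-0.5  0.2  0.4] op 0.66
[316.  87.]
0.82 local [-26.  42.]
0.76 local [20. 38.]
0.58 local [-27. -42.]
0.31 local [-128. -156.]
scene 0.72 [621. 163.]
scene 0.7 [613. 106.]
scene 0.55 [537. 157.]
scene 0.54 [538. 109.]
side 0.82 [608. 111.]
side 0.81 [540. 105.]
side 0.65 [607. 147.]
side 0.5 [536. 154.]
side 0.43 [ 479. -390.]
t 96.5 p [574.   21.  218.9] F [-0.3  0.5  0.5] op 0.657
```

View pics/tray.png

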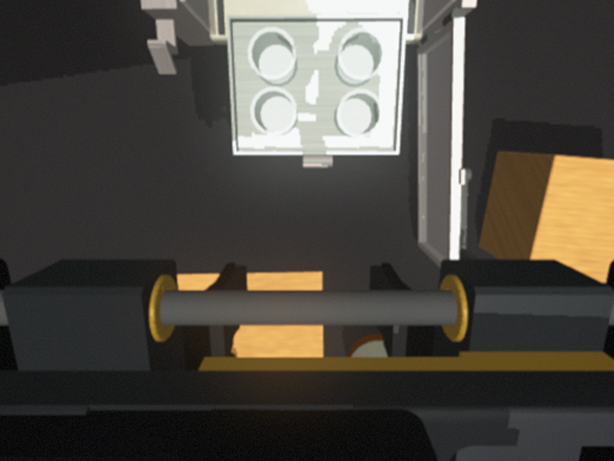

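Run:
```python
from h import *
A=ev(-106,0,75)+[1.2,0,0]; B=ev(24,0,75)
tip(A+[0,0,80],YE,vel=300)
r=tip(A,vel=150,f_stop=8); st()
if r: print("contact")
else:
    fingers.move_gripper(0,25); st()
    r=tip(B,vel=80,f_stop=15); print("home",r); st()
    fingers.move_gripper(.6); tip(ev(22,0,160),vel=300); st()
```

```text
t 97.7 p [580.7  70.1  39.9] F [0.4 1.  0.1] op 0.661
t 98.4 p [579.4  70.1  38.6] F [-0.5 -0.7  2.2] op 0.268
home False
t 100.2 p [573.9 199.3  38.6] F [ 4.5 -1.2  0.4] op 0.271
t 101.4 p [573.9 198.2 125.1] F [ 0.3  0.1 -0.3] op 0.603
```

Run:
```python
from h import *
p,o=tabpose(1.65,0,0); fingers.move_gripper(1.0)
manip.line_to(p+[0,0,65],o,vel=350)
r=manip.line_to(p,o,vel=150,f_stop=8); st()
if r: print("contact")
else:
    fingers.move_gripper(0,25); st()
    for g,l in [(g,0) for g in (1.5,1.35,1.2,1.05,.9,.75)]+[(.62,.15),(.5,.3),(.4,.38),(.3,.38),(.2,.38),(.1,.38),(.0,.38),(-.012,.38)]:
        if manip.current_opening()<.03: print("lost",g); break
        p,o=tabpose(g,l,0); 
        if manip.line_to(p,o,vel=150,f_stop=20): print("force",g,l)
    st()
```

```text
t 103.8 p [711.5 -13.   82.1] F [ 0.7  0.4 -0.4] op 1.0
t 105.0 p [711.4 -14.3  81.5] F [ 0.9 -0.3  0.1] op 0.068
t 109.5 p [482.6 162.7 110.9] F [ 5.  -0.5 -4.3] op 0.067
```

Run:
```python
from h import *
print(tabpose(-.012,.38,0)[0])
for l in (.25,.12,0,):
    p,o=tabpose(-.006,l,0); manip.line_to(p,o,vel=80,f_stop=15) and print("f",l)
st(); fingers.move_gripper(1.0); st()
p,o=tabpose(0,0,0); manip.line_to(p+[0,0,70],o,vel=300)
manip.line_to([560,60,290],D(YE),vel=350); i,im=wrist("shut",1.5); st()
for n,Q in dict(tabtop=ev(-9,92,152),pivot=ev(-9,15,105),gateL=ev(0,100,112),gateR=ev(0,-105,112),pull=ev(22,0,113)).items(): print(n,np.round(1.5*proj(i,Q)))
cv2.imwrite("pics/shutc.png",cv2.resize(cv2.imread("pics/shut.png")[0:240,180:600],None,fx=1.5,fy=1.5))
```

```text
[480.87800504 165.63551907 111.38058039]
t 110.3 p [484.  162.5  82.1] F [ 7.4  0.2 -4.6] op 0.066
t 111.8 p [482.3 164.5  81.5] F [ 0.3 -0.4  0.1] op 0.996
t 113.9 p [559.5  60.3 289.4] F [ 0.1 -0.4  0.7] op 1.001
tabtop [281. 114.]
pivot [392. 121.]
gateL [281. 108.]
gateR [549. 108.]
pull [412.  77.]
```

View pics/shutc.png

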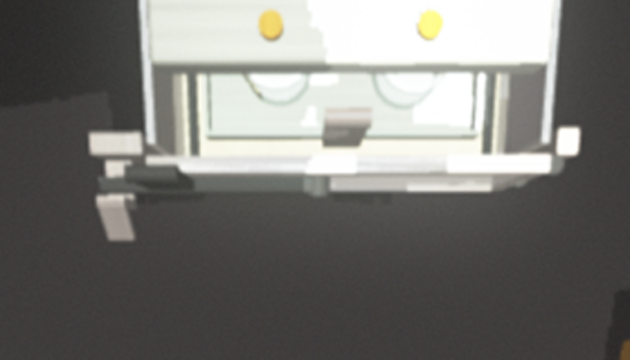

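Run:
```python
from h import *
manip.line_to([470,-300,200],D(-8.2),vel=400); manip.line_to([460,-383,75],vel=250); manip.sleep(.2)
i,im=wrist("dial"); np.save("pics/dial.npy",i["extrinsics"]); st()
for t,z in (("set_mark",51),("knob_pointer",52),("knob",65),("lock_fin",115)):
    for d in cams.recognise(t,"wrist")[:2]: print(t,np.round(d["rect"],1),round(d["conf"],2),np.round(onz(i,d["rect"][:2],z),1))
c=np.round(proj(i,[482,-385,51])).astype(int); print(c)
q=cv2.imread("pics/dial.png")[c[1]-50:c[1]+50,c[0]-60:c[0]+60]; cv2.imwrite("pics/dialc.png",cv2.resize(q,(720,600),interpolation=cv2.INTER_CUBIC))
```

```text
t 116.8 p [ 461.1 -382.6   76.5] F [0.6 0.7 0.1] op 1.0
knob_pointer [255.  184.1  54.3  72.9] 0.96 [ 477.1 -383.6   52. ]
knob [254.1 186.   56.8  70.2] 0.61 [ 478.6 -383.3   65. ]
lock_fin [252.6  53.9 138.8 107.8] 0.96 [ 555.2 -393.9  115. ]
[256 177]
```

View pics/dialc.png

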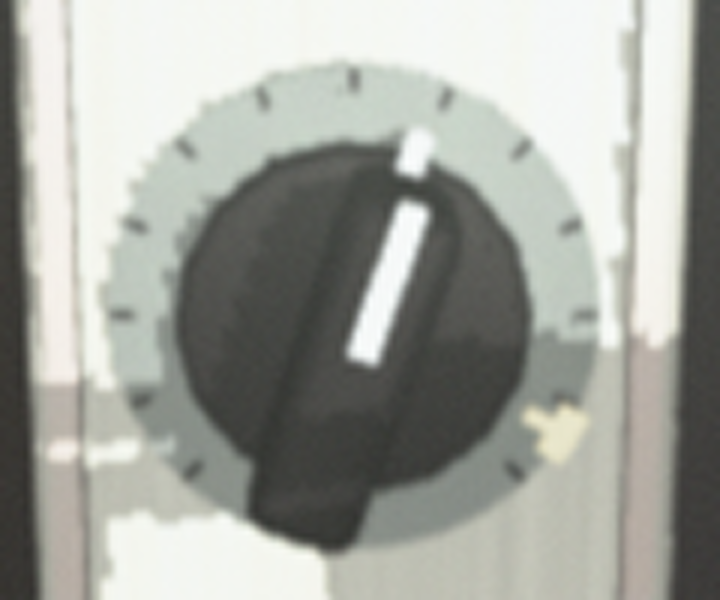

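```bash
cat >> h.py <<'E'
def dial(im,i,K,zt=53):
    """angle (world deg) of the white pointer from pixels within the knob, K knob axis xy"""
    g=im.min(2).astype(int); out=[]
    for v in range(110,230):
        for u in range(190,320):
            if g[v,u]>150:
                P=onz(i,(u,v),zt)[:2]-K; r=np.hypot(*P)
                if 19.5<r<25: out.append(np.degrees(np.arctan2(P[1],P[0])))
    return np.array(out)
E
python3 - <<'E'
from h import *
i=cams.camera_info("wrist"); i["extrinsics"]=np.load("pics/dial.npy"); im=cv2.imread("pics/dial.png")[:,:,::-1]
f=lambda u,z:onz(i,np.array(u)/6+[256-60,177-50],z)[:2]
K=np.mean([f((353,80),50),f((122,315),50),f((585,315),50)],0); 
L,R,T=f((122,315),50),f((585,315),50),f((353,80),50)
print("LRT",L,R,T); mid=(L+R)/2; print("mid",mid,"radii",np.hypot(*(L-R))/2,np.hypot(*(T-mid)))
# circle through all ticks
t=np.array([f(u,50) for u in [(353,80),(447,100),(520,150),(570,228),(585,315),(565,398),(513,468),(265,98),(185,148),(135,225),(122,315),(142,400),(193,470)]])
s=np.linalg.lstsq(np.c_[2*t,np.ones(len(t))],(t**2).sum(1),rcond=None)[0]; K=s[:2]; print("K",K,"r",np.sqrt(s[2]+K@K))
a=lambda P:np.degrees(np.arctan2(*(P-K)[::-1]))
for n,u,z in (("mark bar",(560,432),50),("mark stem",(530,415),50),("tip",(414,150),53),("tipb",(414,150),56)): P=f(u,z); print(n,np.round(P,1),"r",round(np.hypot(*(P-K)),1),"ang",round(a(P),1))
d=dial(im,i,K); print("hist",np.histogram(d,bins=np.arange(-180,181,10))[0])
for u in ((320,500),(415,205)): print("bar end",f(u,79))
E
```

```text
LRT [ 484.23035843 -355.29044742] [ 476.06839776 -412.72681144] [ 508.9700216 -388.0724453]
mid [ 480.14937809 -384.00862943] radii 29.006695407790613 29.105739836076285
K [ 480.38259218 -383.92884553] r 28.956668671155185
mark bar [ 461.4 -407.9] r 30.6 ang -128.4
mark stem [ 464.2 -404.4] r 26.1 ang -128.4
tip [ 499.9 -394.2] r 22.0 ang -27.9
tipb [ 500.2 -394.2] r 22.3 ang -27.4
hist [ 0  0  0  0  0  4  0  3 24 24 23 24 23 23 28 35 21 18 23 22 21 22 15 11
 14 10  5  3  0  0  0  0  0  0  0  0]
bar end [ 465.60710667 -378.25558093]
bar end [ 497.03222879 -393.24024663]
```

```bash
cat >> h.py <<'E'
K=np.array([480.4,-383.9])
def pointer(im,i,z=79,rm=17):
    g=im.min(2); Q=[]
    for v in range(100,240):
        for u in range(180,330):
            if g[v,u]>140:
                P=onz(i,(u,v),z)[:2]-K
                if np.hypot(*P)<rm: Q.append(P)
    Q=np.array(Q); m=Q.mean(0); w,V=np.linalg.eigh(np.cov(Q.T)); d=V[:,1]; d=d*np.sign(d@m)
    return np.degrees(np.arctan2(d[1],d[0])),np.round(m,1),len(Q)
E
python3 - <<'E'
from h import *
i=cams.camera_info("wrist"); i["extrinsics"]=np.load("pics/dial.npy"); im=cv2.imread("pics/dial.png")[:,:,::-1]
for rm in (10,13,15): print(pointer(im,i,rm=rm))
y0,y1=152.3,51.6
tip([*K,160],y0,vel=250); fingers.move_gripper(.4)
tip([*K,90],vel=200); r=tip([*K,50],vel=40,f_stop=3); st(); z=manip.current_eef_pos()[2]+S; print("contact",r,"tip z",z)
if r:
    tip([*K,z+5],vel=60); fingers.move_gripper(0,20); st(); print(manip.current_orientation(),manip.current_q())
E
```

```text
(np.float64(-25.607397893858625), array([ 4.7, -2.9]), 81)
(np.float64(-26.353699497062745), array([ 6.1, -3.6]), 110)
(np.float64(-27.141475203825404), array([ 6.9, -4. ]), 127)
t 122.3 p [ 480.  -383.7   21. ] F [-0.9  0.8  6.1] op 0.399
contact True tip z 57.53736558725873
t 123.1 p [ 480.6 -383.2   25.9] F [ 0.9  1.4 -0.4] op 0.147
[ 1.79939837e+02 -1.24105136e-01  1.52313472e+02] [ 59.64817149  35.98390677 -34.90086491 102.78182919  26.10372828
  49.64055062  74.86706126]
```

Run:
```python
from h import *
p=np.array(manip.current_eef_pos())
for y in np.linspace(152.3,51.6,6)[1:]: manip.goto(p,D(y))
manip.sleep(.2); st(); print(manip.current_orientation())
fingers.move_gripper(.4); tip([p[0],p[1],130],vel=250); fingers.move_gripper(1.0)
tip([460,-383,111.5],-8.2,vel=300); manip.sleep(.2); i,im=wrist("dial2"); st()
for rm in (10,13,15): print(pointer(im,i,rm=rm))
```

```text
t 125.2 p [ 483.  -382.8   25.9] F [ 6.6  1.6 -4.1] op 0.148
[ 1.79830396e+02 -1.36457265e-01  5.19282809e+01]
t 128.9 p [ 460.1 -383.1   75.1] F [-0.1 -0.3  0.1] op 0.998
(np.float64(-125.65824052002111), array([-5.3, -4.3]), 55)
(np.float64(-127.85725442973326), array([-6.1, -5.3]), 77)
(np.float64(-128.90904887908766), array([-6.7, -6.1]), 92)
```

Run:
```python
from h import *
a=np.radians(-8.2); ux=np.array([np.cos(a),np.sin(a),0]); F=np.array([566.3,-396.5,104.])
tip([*K,165],-8.2,vel=300); tip(F+[0,0,60],vel=300); fingers.move_gripper(.7)
r=tip(F,vel=150,f_stop=6); st()
if r: print("contact")
else:
    fingers.move_gripper(0,25); st()
    if .08<manip.current_opening()<.16:
        r=tip(F-91*ux,vel=90,f_stop=18); print("end",r); st()
```

```text
t 131.0 p [ 566.6 -396.8   67.8] F [-0.2  0.4  0.6] op 0.705
t 131.9 p [ 566.3 -396.1   67.5] F [0.4 1.6 1.1] op 0.112
end True
t 132.8 p [ 481.3 -383.9   67.5] F [ 1.  -1.1  1.9] op 0.11
```

Run:
```python
from h import *
a=np.radians(-8.2); ux=np.array([np.cos(a),np.sin(a),0]); F=np.array([566.3,-396.5,104.])
r=tip(F-90.5*ux,vel=30,f_stop=20); print(r); st()
fingers.move_gripper(.7); p=np.array(manip.current_eef_pos()); manip.line_to(p+[0,0,75],vel=250); st()
# look back: regulator, then all from afar
manip.line_to([460,-300,230],D(-8.2),vel=300); i,im=wrist("fin2")
for d in cams.recognise("lock_fin","wrist")[:2]: print("fin",np.round(d["rect"]),round(d["conf"],2),np.round(onz(i,d["rect"][:2],105),1))
for rm in (10,13): 
    try: print(pointer(im,i,rm=rm))
    except Exception as e: print(e)
for n in("scene","side"):
    cams.camera(n); j=cams.camera_info(n)
    for t,z in (("jar1",53),("reagent",70),("funnel",40),("lock",90)):
        for uv,c in cents(t,n)[:4]: print(n,t,round(c,2),np.round(onz(j,uv,z)[:2]))
st()
```

```text
True
t 133.1 p [ 481.5 -384.    67.5] F [ 1.3 -1.7  1.8] op 0.115
t 134.6 p [ 482.1 -383.6  143.2] F [ 0.   0.1 -0. ] op 0.7
fin [327. 148.  75.  64.] 0.91 [ 480.4 -377.9  105. ]
(np.float64(171.69780151685572), array([0.6, 4.3]), 125)
(np.float64(-8.560358004076276), array([0.8, 5.5]), 208)
scene jar1 0.6 [529. 243.]
scene reagent 0.97 [ 675. -181.]
scene funnel 0.68 [ 348. -392.]
scene funnel 0.16 [568. 247.]
scene lock 0.58 [ 492. -388.]
side reagent 0.58 [ 663. -172.]
side funnel 0.95 [ 333. -383.]
side funnel 0.41 [621. 142.]
side lock 0.64 [ 471. -368.]
side lock 0.33 [484. 131.]
t 135.8 p [ 460.  -300.1  229.9] F [ 0.3 -0.3  0.7] op 0.701
```

Run:
```python
from h import *
print(job.close_job()); st()
```

```text
the job is handed in; nothing more can be done
None
the job is handed in; nothing more can be done
```

I did the whole sequence and handed the job in at about 136 s on the robot's clock. No verdict was reported.

**What was done:**
- I lifted the latch, swung the gate to about 1.65 rad and pulled the tray out 128 mm.
- All four jars went onto the tray. One had been knocked about 45 mm aside and was found again before picking.
- I pushed the tray home, shut the gate with the bar in its catch, and turned the knob about 101°. Then I slid the cover over the knob until it hit its stop.

**Last checks:**
- **Jars:** a picture showed all four upright on the pulled-out tray. After the tray went home I could only see two of them partly, behind the gate.
- **Tray and gate:** with the gate shut, the tray pull, gate edge and lift tab lay within 1–3 pixels of where they should be for home, shut and level.
- **Pointer:** it measured within about 3° of the set mark before covering; 4 mm at the tip is about 9°. I could not re-read it under the cover.
- **Cover:** it travelled 86 mm of 88 and stopped there twice by force. The fin ended about 1 mm from the knob's axis.
- **Bystanders:** in the scene camera the reagent bottle is within 3 mm of its first estimate. The funnel is within about 16 mm, which is camera error; the arm never came near it.

**What went wrong or disagreed:**
- The real fingertips are about 37 mm short of the reported tool point. Two touches on the bench and one on the tab's top agreed on this. The first two latch grasps closed on nothing, and I corrected every later height for it.
- One bench touch, at -7 mm, was a false force trigger.
- During one approach the gripper bumped the shut gate with about 20 N, on its front; I saw no lasting effect.

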